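# Find where the carving turntable rubs and mark it

## Task

The wooden platter of the carving turntable rubs on its steel brake shoe at one place in each turn. Turn the platter slowly, without forcing it, feel for the place where it drags hardest, and leave it standing there with your hand off; then stand the small brass weight gently upright on the platter's rim, right in front of the middle of the shoe, to mark the place for planing. Leave the platter on that tight spot and everything else on the bench where it is.

Things in the scene. Friction and masses are not known exactly. Their poses are not given: they have to be found in the camera images.
- platter: plywood disc 220 mm across, 20 mm thick, turning without end stops about an upright axis on a fixed grey stand. Origin: on the axis, at its underside, 62 mm above the bench; top at 82 mm; hub 36 mm across, 3 mm high. x points to the knob, z up. Light even drag (about 1 N at the knob); stays where left. An unseen swelling on its rim, 90 degrees or more from the knob, rubs on the shoe
- knob_grip (a point): grip point of the platter's upright black knob (22 mm across, 46 mm tall, 68 mm from the platter's axis). The knob spins freely on its pin, so it can be held from above at one heading while the platter turns. The point lies on the knob's axis, 25 mm above the platter's top; the knob's top is 23 mm higher
- shoe: fixed steel block 22 mm (radial) x 36 mm (along the rim) x 40 mm tall just outside the rim, top 2 mm below the platter's top. Origin: middle of its underside, 122 mm from the platter's axis; x points away from that axis. As the swelling passes (not at the start) the drag felt at the knob rises smoothly over 12 degrees of turn to about 8 N and falls over the next 12
- mark (a point): the point to stand the weight on: on the platter's top face, 18 mm in from the rim, in front of the middle of the shoe. It is fixed to the stand and does not turn with the platter
- weight: small brass marker weight, standing on the bench: 24 mm across up to 22 mm, a narrower neck, and a head 20 mm across from 34 mm to its top at 42 mm; 0.12 kg. Origin: centre of its underside; z up
- tin: a bystander: squat metal can, 60 mm across, 75 mm tall, standing; leave it alone
- finial: a bystander: small turned wooden finial, 40 mm across at its foot, 60 mm tall; leave it alone
- offcut: a bystander: wood offcut 90 x 45 x 30 mm lying flat; leave it alone
- sander: a bystander: cork-faced sanding block 100 x 60 x 36 mm; leave it alone
- glue: a bystander: white bottle 60 mm across, 150 mm tall; leave it alone
- mallet: a bystander: wooden mallet standing on its head, 72 mm across, 230 mm tall; leave it alone
- brush: a bystander: bench brush lying on the table; leave it alone

How it is judged:
By the outcome, as a careful person would: the job done as asked, in the order asked, and still so for the second after the job is handed in, with the robot touching nothing.
It also fails if it takes over 64 s, if anything falls off the work surface, if the arm or the gripper's body presses on something with over 40 N, if the wrist force passes 120 N, or if a joint passes its speed limit or range.

## Robot

A 6-joint arm with a two-finger parallel gripper is mounted at the origin on the work surface. World frame = base frame: x ahead of the robot, y to its left, z up, the work surface at z = 0. Lengths are in m, angles in rad, forces in N, time in s.
With the tool pointing down it reaches from about 0.25 to 0.8 m from the base axis. Payload 3.9 kg.
Tool frame: the origin (TCP) lies on the mounting face of the last link; the fingertips stand 173 mm ahead of it and the grasp point (between the pads) lies 155 mm ahead of it; z points along the fingers, y is the line along which they close (so a half turn about z gives the same grasp; the last joint's range is limited). The gripper opens to 85 mm and grips with 20 to 120 N. Pads are 22 mm wide; open, the fingers measure 114 mm over their backs; the gripper's body (76 mm by 85 mm) begins 54 mm behind the grasp point. The pads swing forward as they close: fully open they stand 13 mm farther back than shut.
Start: joints at [-1.34, 0.26, -0.138, 1.173, 0, 1.571], TCP at [0.12, -0.511, 0.405] pointing down, gripper open.
Joint ranges: [-2.78, 2.78], [-0.83, 1.72], [-1.28, 1.37], [-1.9, 2.12], [-1.57, 1.48], [-3.14, 3.14]. Speed limits (rad/s): [2.57, 2.57, 3.14, 3.14, 3.14, 3.14].

## Interface

Orientations are given as a unit quaternion [x, y, z, w].
In Python, from station import ctrl gives the robot as it stands.
- The arm moves only by the shell command python3 -m pendant 'ROWS' [FORCE]. ROWS is JSON, a list of rows, each an object with "slide": the shift along the world's x, y, z in m, a list of three; "dr": the turn, a rotation vector about the world's x, y, z in degrees, a list of three; "claw": the finger opening in m, from 0 to 0.0854. A call has 1 to 12 rows; each row is the pose to reach, as a shift and turn from the pose commanded when the call began; what a row does not reach only later rows make up. A row lasts 1/12 s, in which the tool goes at most 41.7 mm and 7.16 degrees, less where a joint would pass 70% of its speed; a pose out of reach is approached as far as the arm can. A call with a gripper value outside its range is refused whole. The fingers move at their own pace and stop on an object; FORCE is the grip in N (left out, the last holds). Time passes only in rows, so rows that repeat a pose let the fingers close. It gives the time, the measured TCP pose, the force, the opening and the grip force at its end, in the units of the state.
- ctrl.get_obs(): the state, without advancing time (a new reading comes with each control period).
- ctrl.snapshot(name): name is "scene" or "top" or "wrist"; returns (picture, depth): 400x640x3 uint8, red, green, blue; 400x640 float32, m along the optical axis (not along the pixel's ray), 0 where there is no reading.
- ctrl.calibration(name): a dict with "intrinsics" (3x3 intrinsics, pixels), "view" (4x4, takes a point from world to camera coordinates). Camera axes: x right, y down, z forward; pixel columns grow to the right and rows downward; lengths in m; the calibration is good to about 2 mm. A picture is of the moment at which its call begins: read the wrist's pose just before it. calibration takes no time and is no camera call; for the wrist camera it gives the pose at the moment of the call.
- ctrl.close_job(): hands the job in; it is judged then, once.
The state is a dict: "t": time; "qpos": joint angles; "qd": joint speeds; "joint_torque": joint torques, N m; "position": TCP position; "orientation": TCP orientation; "ft_force": force on the tool from outside, world axes, zero at the start; "wrist_torque": the same for the moment, N m; "gripper_width": finger opening in m; "grip_force": force on a finger pad.
Only numpy, scipy, OpenCV 4.12 (cv2) and the standard library are available. Lean on these libraries where they do the work, as an engineer would, in place of code of your own. Each camera call takes 0.05 s, during which the arm holds its last target. There are 200 camera calls.

## Working session

There is one attempt and no reset: what is moved stays moved. The work goes in short steps, Python scripts to look and compute and a shell command to move; the robot and the scene stay as the last step left them, time stands still between calls to the robot, and variables do not carry over. Pictures are saved under pics/ and viewed, at most 10 in all, crops included, and the job is handed in when it is done.

```bash
mkdir -p pics; ls
python3 - <<'E'
from station import ctrl
import cv2,numpy as np
o=ctrl.get_obs();print(o)
for n in("scene","top"):
    p,d=ctrl.snapshot(n);c=ctrl.calibration(n)
    cv2.imwrite(f"pics/{n}0.png",p[:,:,::-1]);np.savez(f"{n}0.npz",p=p,d=d,K=c["intrinsics"],V=c["view"])
    print(n,c)
E
```

```text
pics
{'t': 0.0, 'qpos': array([-1.33997544e+00,  2.60674934e-01, -1.39367106e-01,  1.17271137e+00,
        7.04243885e-05,  1.57077127e+00]), 'qd': array([-0.00045413, -0.00022375, -0.00060144,  0.00041473, -0.0003352 ,
       -0.00037913]), 'joint_torque': array([ 2.80469438e-03, -4.05680358e+01,  2.53920239e+01,  1.88528403e-02,
        1.65663814e-04,  1.33728787e-05]), 'position': array([ 0.12003892, -0.5107382 ,  0.40387009]), 'orientation': array([ 9.93345689e-01,  1.15166767e-01, -7.76929579e-05, -9.76085482e-04]), 'ft_force': array([ 0.65468316, -0.15343304,  0.22986604]), 'wrist_torque': array([ 0.00253856,  0.06548483, -0.0180083 ]), 'grip_force': 0.0, 'gripper_width': 0.08490572689099778}
scene {'intrinsics': array([[513.75261825,   0.        , 319.35183257],
       [  0.        , 513.75261825, 197.80443999],
       [  0.        ,   0.        ,   1.        ]]), 'view': array([[-0.84025454,  0.54187717,  0.01847819,  0.44667885],
       [ 0.32481746,  0.53037668, -0.78306717, -0.08278341],
       [-0.43412662, -0.65197371, -0.62166258,  1.94472925],
       [ 0.        ,  0.        ,  0.        ,  1.        ]])}
top {'intrinsics': array([[452.70065819,   0.        , 309.12906706],
       [  0.        , 452.70065819, 198.04656247],
       [  0.        ,   0.        ,   1.        ]]), 'view': array([[-0.00920446, -0.99988263, -0.01224762, -0.00429079],
       [-0.99359434,  0.01052477, -0.11251451,  0.53707121],
       [ 0.11263021,  0.01113353, -0.9935746 ,  1.28744771],
       [ 0.        ,  0.        ,  0.        ,  1.        ]])}
```

View pics/top0.png

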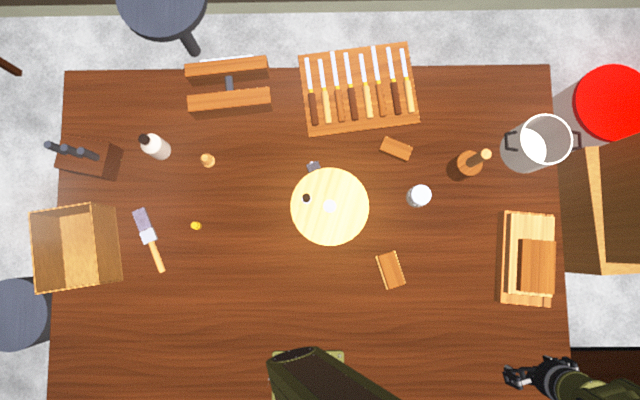

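View pics/scene0.png

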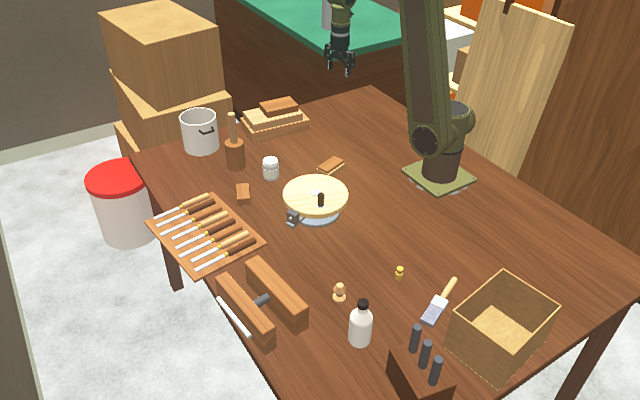

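Top view: platter centred near (330,206), knob at (306,198), shoe at (314,167), brass weight at (196,226). Scene view: knob at (321,199), shoe at (293,217), weight at (399,272). Now I'll measure these.

```bash
cat > h.py <<'E'
import numpy as np,cv2
def ray(K,V,u,v,z):
    R=V[:3,:3];C=-R.T@V[:3,3];d=R.T@np.linalg.solve(K,[u,v,1]);return C+d*(z-C[2])/d[2]
def pt(K,V,u,v,d):
    R=V[:3,:3];return R.T@(np.linalg.solve(K,[u,v,1])*d-V[:3,3])
def cloud(p,d,K,V):
    v,u=np.mgrid[:d.shape[0],:d.shape[1]]
    c=np.stack([(u-K[0,2])/K[0,0]*d,(v-K[1,2])/K[1,1]*d,d],-1)
    return (c-V[:3,3])@V[:3,:3]
def big(m,box):
    k=np.zeros(m.shape,np.uint8);a,b,c,e=box;k[b:e,a:c]=m[b:e,a:c]
    n,l,s,ct=cv2.connectedComponentsWithStats(k);i=1+np.argmax(s[1:,4]);return ct[i],s[i],l==i
E
python3 - <<'E'
from h import *
D={n:np.load(n+"0.npz") for n in("top","scene")}
t=D["top"];p,d,K,V=[t[k] for k in("p","d","K","V")]
X=cloud(p,d,K,V);hsv=cv2.cvtColor(p,cv2.COLOR_RGB2HSV)
# platter from bright mask -> ellipse -> plane z=.082
m=(hsv[...,2]>180)&(X[...,2]>.06)
c,s,l=big(m,(270,150,390,260));
cn=max(cv2.findContours(l.astype(np.uint8),0,1)[0],key=cv2.contourArea)[:,0].astype(float)
w=np.array([ray(K,V,u,v,.082) for u,v in cn])
A=np.c_[2*w[:,:2],np.ones(len(w))];q=np.linalg.lstsq(A,(w[:,:2]**2).sum(1),rcond=None)[0]
P=q[:2];print("platter",P,"R",np.sqrt(q[2]+P@P),"topz",np.median(X[l][:,2]))
v=hsv[...,2]
for nm,box,mk,z in[("knob",(295,188,318,210),v<90,.13),("shoe",(300,155,325,176),(hsv[...,1]<90)&(v<200),.08),("weight",(185,215,207,237),(hsv[...,0]>20)&(hsv[...,0]<35)&(hsv[...,1]>150)&(v>100),.042)]:
    c,s,l=big(mk,box);q=ray(K,V,*c,z);print(nm,c,s,q,"depthz max/med",X[l][:,2].max(),np.median(X[l],0), "r,ang",np.hypot(*(q[:2]-P)),np.degrees(np.arctan2(*(q[:2]-P)[::-1])))
t=D["scene"];p,d,K,V=[t[k] for k in("p","d","K","V")];X=cloud(p,d,K,V);hsv=cv2.cvtColor(p,cv2.COLOR_RGB2HSV);v=hsv[...,2]
for nm,box,mk,z in[("knob",(312,188,330,208),v<90,.105),("shoe",(283,205,301,226),(hsv[...,1]<90)&(v<200),.06),("weight",(388,260,410,284),(hsv[...,0]>20)&(hsv[...,0]<35)&(hsv[...,1]>150)&(v>100),.021)]:
    c,s,l=big(mk,box);q=ray(K,V,*c,z);print(nm,c,s,q,X[l].min(0),X[l].max(0))
    
# heights map of bystanders near
E
```

```text
platter [ 0.5076816  -0.06682067] R 0.10820430754072292 topz 0.08127982008674534Traceback (most recent call last):
  File "<stdin>", line 14, in <module>
  File "h.py", line 12, in big
    n,l,s,ct=cv2.connectedComponentsWithStats(k);i=1+np.argmax(s[1:,4]);return ct[i],s[i],l==i
                                                     ~~~~~~~~~^^^^^^^^^
    return _wrapfunc(a, 'argmax', axis=axis, out=out, **kwds)
    return bound(*args, **kwds)
ValueError: attempt to get argmax of an empty sequence
```

Run:
```python
from h import *
P=np.array([.5077,-.0668])
for n,boxes in {"top":dict(knob=(295,188,318,210),shoe=(303,155,325,176),weight=(185,215,207,237)),"scene":dict(knob=(312,185,330,210),shoe=(283,205,303,228),weight=(388,260,410,284))}.items():
    t=np.load(n+"0.npz");p,d,K,V=[t[k] for k in("p","d","K","V")];X=cloud(p,d,K,V);hsv=cv2.cvtColor(p,cv2.COLOR_RGB2HSV).astype(int)
    h,s_,v=hsv[...,0],hsv[...,1],hsv[...,2]
    r=np.hypot(X[...,0]-P[0],X[...,1]-P[1])
    masks=dict(knob=(v<130)&(r<.1),shoe=(r>.106)&(X[...,2]>.01)&(s_<140),weight=(X[...,2]>.008)&(s_>100)&(h>18))
    for k,b in boxes.items():
        print(n,k,"v",hsv[(b[1]+b[3])//2,(b[0]+b[2])//2])
        try:c,s,l=big(masks[k],b)
        except ValueError: print("none");continue
        print(c,s[:],"min",X[l].min(0).round(4),"max",X[l].max(0).round(4))
        for z in dict(knob=(.105,.13),shoe=(.06,.08),weight=(.021,.042))[k]:
            q=ray(K,V,*c,z)[:2];print("  z",z,q.round(4),"r",np.hypot(*(q-P)).round(4),"ang",np.degrees(np.arctan2(*(q-P)[::-1])).round(1))
```

```text
top knob v [ 15 115 111]
[305.82051282 197.56410256] [303 194   7   8  39] min [ 0.5181 -0.0104  0.1186] max [0.5374 0.0058 0.1354]
  z 0.105 [ 0.53   -0.0014] r 0.0691 ang 71.2
  z 0.13 [ 0.5271 -0.0018] r 0.0678 ang 73.4
top shoe v [171  29 152]
[313.42335766 167.31386861] [307 161  18  15 137] min [ 0.3886 -0.0529  0.0407] max [ 0.6414 -0.0045  1.3396]
  z 0.06 [ 0.6222 -0.0231] r 0.1225 ang 20.9
  z 0.08 [ 0.6185 -0.0231] r 0.1191 ang 21.5
top weight v [ 27 168 251]
[195.77777778 225.31746032] [191 222  11   8  63] min [0.4502 0.3095 0.011 ] max [0.4716 0.3325 0.0459]
  z 0.021 [0.4614 0.3223] r 0.3918 ang 96.8
  z 0.042 [0.4602 0.3168] r 0.3865 ang 97.1
scene knob v [ 18 115  95]
[320.44871795 199.34615385] [318 193   6  14  78] min [ 0.5228 -0.0075  0.0856] max [0.5421 0.0138 0.1359]
  z 0.105 [ 0.5279 -0.0028] r 0.0671 ang 72.5
  z 0.13 [0.5453 0.0232] r 0.0975 ang 67.3
scene shoe v [ 18  73 101]
[292.95488722 216.2518797 ] [285 205  18  23 266] min [ 0.5964 -0.0756  0.0311] max [1.2465 1.0698 1.1359]
  z 0.06 [ 0.6194 -0.0227] r 0.1201 ang 21.5
  z 0.08 [ 0.631  -0.0024] r 0.1391 ang 27.6
scene weight v [ 19 152 124]
[398.84090909 272.48863636] [395 266   9  14  88] min [0.4504 0.3154 0.0083] max [1.2465 1.0698 1.1359]
  z 0.021 [0.4599 0.3225] r 0.3923 ang 97.0
  z 0.042 [0.4747 0.3366] r 0.4048 ang 94.7
```

```bash
python3 -m pendant '[{"slide":[0.34,0.425,0],"dr":[0,0,77],"claw":0.06},{"slide":[0.34,0.425,0],"dr":[0,0,77],"claw":0.06},{"slide":[0.34,0.425,0],"dr":[0,0,77],"claw":0.06},{"slide":[0.34,0.425,0],"dr":[0,0,77],"claw":0.06},{"slide":[0.34,0.425,0],"dr":[0,0,77],"claw":0.06},{"slide":[0.34,0.425,0],"dr":[0,0,77],"claw":0.06},{"slide":[0.34,0.425,0],"dr":[0,0,77],"claw":0.06},{"slide":[0.34,0.425,0],"dr":[0,0,77],"claw":0.06},{"slide":[0.34,0.425,0],"dr":[0,0,77],"claw":0.06},{"slide":[0.34,0.425,0],"dr":[0,0,77],"claw":0.06},{"slide":[0.34,0.425,0],"dr":[0,0,77],"claw":0.06},{"slide":[0.34,0.425,0],"dr":[0,0,77],"claw":0.06}]'
```

```text
t: 1.1
position: [0.4331, -0.1186, 0.4045]
orientation: [0.704, 0.71, -0.0, -0.0]
ft_force: [0.4, -0.9, 0.4]
gripper_width: 0.0601
grip_force: 0.0
```

```bash
python3 -m pendant '[{"slide":[0.095,0.118,-0.06],"dr":[0,0,0],"claw":0.06},{"slide":[0.095,0.118,-0.06],"dr":[0,0,0],"claw":0.06},{"slide":[0.095,0.118,-0.06],"dr":[0,0,0],"claw":0.06},{"slide":[0.095,0.118,-0.06],"dr":[0,0,0],"claw":0.06},{"slide":[0.095,0.118,-0.06],"dr":[0,0,0],"claw":0.06}]'
python3 - <<'E'
from station import ctrl
import cv2,numpy as np
c=ctrl.calibration("wrist");p,d=ctrl.snapshot("wrist");o=ctrl.get_obs();print(o["position"],o["ft_force"],o["qpos"])
cv2.imwrite("pics/w1.png",p[:,:,::-1]);np.savez("w1.npz",p=p,d=d,K=c["intrinsics"],V=c["view"]);print(c)
E
```

```text
t: 1.52
position: [0.53, 0.0016, 0.3414]
orientation: [0.704, 0.711, 0.0, -0.001]
ft_force: [0.4, -0.5, -0.5]
gripper_width: 0.0599
grip_force: 0.0
[ 5.28375491e-01 -2.34047919e-04  3.42374014e-01] [-0.67330336 -0.79236823  0.12392968] [-5.30205309e-04  3.01534448e-01 -2.47104975e-01  1.02548093e+00
  3.13602665e-04  1.56180586e+00]
{'intrinsics': array([[322.1472162 ,   0.        , 321.06613317],
       [  0.        , 322.1472162 , 200.47700025],
       [  0.        ,   0.        ,   1.        ]]), 'view': array([[ 9.99947559e-01,  1.00222986e-02, -2.10540616e-03,
        -5.29434536e-01],
       [ 1.02167622e-02, -9.62114786e-01,  2.72453218e-01,
        -2.17652995e-02],
       [ 7.04965114e-04, -2.72460440e-01, -9.62166728e-01,
         3.17403545e-01],
       [ 0.00000000e+00,  0.00000000e+00,  0.00000000e+00,
         1.00000000e+00]])}
```

View pics/w1.png

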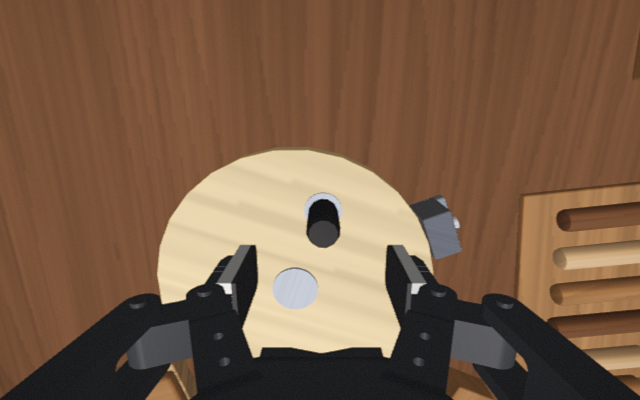

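Run:
```python
from h import *
t=np.load("w1.npz");p,d,K,V=[t[k] for k in("p","d","K","V")];X=cloud(p,d,K,V);hsv=cv2.cvtColor(p,cv2.COLOR_RGB2HSV).astype(int);v=hsv[...,2]
c,s,l=big((hsv[...,1]<50)&(v>120),(265,260,325,318));H=ray(K,V,*c,.085);print("hub",c,s,H)
c,s,l=big((X[...,2]>.122),(300,205,345,250));k=ray(K,V,*c,.130);print("knob",c,s,k,np.median(X[l],0))
print(np.hypot(*(k-H)[:2]),np.degrees(np.arctan2(*(k-H)[1::-1])))
# rim circle
m=((hsv[...,0]<30)&(v>190)&(abs(X[...,2]-.082)<.008))
c,s,l=big(m,(150,140,450,250));cn=max(cv2.findContours(l.astype(np.uint8),0,1)[0],key=cv2.contourArea)[:,0]
w=np.array([ray(K,V,*q,.082)[:2] for q in cn.astype(float) if q[1]<235]);r=np.hypot(*(w-H[:2]).T);w=w[r>.1]
q=np.linalg.lstsq(np.c_[2*w,np.ones(len(w))],(w**2).sum(1),rcond=None)[0];print("rim",q[:2],np.sqrt(q[2]+q[:2]@q[:2]))
r=np.hypot(X[...,0]-H[0],X[...,1]-H[1])
c,s,l=big((r>.112)&(r<.14)&(abs(X[...,2]-.08)<.006),(400,185,475,265));q=ray(K,V,*c,.08);print("shoe",c,s,q,np.hypot(*(q-H)[:2]),np.degrees(np.arctan2(*(q-H)[1::-1])))
b=cv2.minAreaRect(X[l][:,:2].astype(np.float32)*1000);print(b)
```

```text
hub [294.70990874 288.46284224] [ 272  268   47   42 1534] [ 0.50953424 -0.06517091  0.085     ]
knob [323.2744887  230.30893434] [306 213  35  35 929] [0.53104137 0.001318   0.13      ] [0.53093301 0.0010203  0.12925522]
0.06988083371437546 72.07518951880657
rim [ 0.50968874 -0.06500668] 0.10801375357106947
shoe [442.41673244 233.57221784] [ 422  209   40   51 1267] [ 0.62258277 -0.01964784  0.08      ] 0.12187009631919556 21.933958096708796
((623.2508544921875, -20.95630645751953), (21.852012634277344, 36.994117736816406), 21.477724075317383)
```

```bash
python3 -m pendant '[{"slide":[0.001,0.001,-0.04],"dr":[0,0,0],"claw":0.06},{"slide":[0.001,0.001,-0.07],"dr":[0,0,0],"claw":0.04},{"slide":[0.001,0.001,-0.081],"dr":[0,0,0],"claw":0.03},{"slide":[0.001,0.001,-0.081],"dr":[0,0,0],"claw":0.028},{"slide":[0.001,0.001,-0.081],"dr":[0,0,0],"claw":0.015},{"slide":[0.001,0.001,-0.081],"dr":[0,0,0],"claw":0.015},{"slide":[0.001,0.001,-0.081],"dr":[0,0,0],"claw":0.015},{"slide":[0.001,0.001,-0.081],"dr":[0,0,0],"claw":0.015}]' 35; python3 -c "
from station import ctrl
o=ctrl.get_obs();print(o['position'],o['ft_force'],o['wrist_torque'])"
```

```text
t: 2.23
position: [0.5274, -0.0023, 0.2631]
orientation: [0.706, 0.708, -0.002, -0.001]
ft_force: [-1.3, -3.6, -14.6]
gripper_width: 0.0209
grip_force: 36.0
[ 0.52737023 -0.00229662  0.26312255] [ -1.31893965  -3.56757591 -14.61681852] [-0.61656741  0.00142126 -0.03532656]
```

```bash
python3 - <<'E'
import numpy as np
f=lambda a:68*np.array([np.cos(np.radians(a)),np.sin(np.radians(a))])
for a in range(72,296,4):print(a,(f(a+4)-f(a)).round(1).tolist(),end="; ")
E
python3 -m pendant '[{"slide":[-0.0024,0.0006,-0.0015],"dr":[0,0,0],"claw":0.015},{"slide":[-0.0047,0.0012,-0.0015],"dr":[0,0,0],"claw":0.015},{"slide":[-0.0071,0.0018,-0.0015],"dr":[0,0,0],"claw":0.015},{"slide":[-0.0095,0.0023,-0.0015],"dr":[0,0,0],"claw":0.015}]'; python3 -m pendant '[{"slide":[-0.0024,0.0004,0],"dr":[0,0,0],"claw":0.015},{"slide":[-0.0047,0.0007,0],"dr":[0,0,0],"claw":0.015},{"slide":[-0.0071,0.0009,0],"dr":[0,0,0],"claw":0.015},{"slide":[-0.0095,0.001,0],"dr":[0,0,0],"claw":0.015}]'
```

```text
72 [-4.6, 1.3]; 76 [-4.6, 1.0]; 80 [-4.7, 0.7]; 84 [-4.7, 0.3]; 88 [-4.7, 0.0]; 92 [-4.7, -0.3]; 96 [-4.7, -0.7]; 100 [-4.6, -1.0]; 104 [-4.6, -1.3]; 108 [-4.5, -1.6]; 112 [-4.3, -1.9]; 116 [-4.2, -2.2]; 120 [-4.0, -2.5]; 124 [-3.8, -2.8]; 128 [-3.6, -3.1]; 132 [-3.4, -3.3]; 136 [-3.2, -3.5]; 140 [-2.9, -3.7]; 144 [-2.7, -3.9]; 148 [-2.4, -4.1]; 152 [-2.1, -4.3]; 156 [-1.8, -4.4]; 160 [-1.5, -4.5]; 164 [-1.1, -4.6]; 168 [-0.8, -4.7]; 172 [-0.5, -4.7]; 176 [-0.2, -4.7]; 180 [0.2, -4.7]; 184 [0.5, -4.7]; 188 [0.8, -4.7]; 192 [1.1, -4.6]; 196 [1.5, -4.5]; 200 [1.8, -4.4]; 204 [2.1, -4.3]; 208 [2.4, -4.1]; 212 [2.7, -3.9]; 216 [2.9, -3.7]; 220 [3.2, -3.5]; 224 [3.4, -3.3]; 228 [3.6, -3.1]; 232 [3.8, -2.8]; 236 [4.0, -2.5]; 240 [4.2, -2.2]; 244 [4.3, -1.9]; 248 [4.5, -1.6]; 252 [4.6, -1.3]; 256 [4.6, -1.0]; 260 [4.7, -0.7]; 264 [4.7, -0.3]; 268 [4.7, 0.0]; 272 [4.7, 0.3]; 276 [4.7, 0.7]; 280 [4.6, 1.0]; 284 [4.6, 1.3]; 288 [4.5, 1.6]; 292 [4.3, 1.9]; t: 2.57
position: [0.5193, -0.0004, 0.263]
orientation: [0.706, 0.708, -0.001, 0.002]
ft_force: [-0.2, -7.6, -8.7]
gripper_width: 0.0209
grip_force: 36.6
t: 2.9
position: [0.51, 0.0005, 0.2631]
orientation: [0.706, 0.708, -0.001, 0.002]
ft_force: [0.6, -7.8, -11.0]
gripper_width: 0.0207
grip_force: 36.5
```

```bash
python3 -m pendant '[{"slide":[-0.0024,-0.001,-0.001],"dr":[0,0,0],"claw":0.015},{"slide":[-0.0047,-0.002,-0.0025],"dr":[0,0,0],"claw":0.015},{"slide":[-0.0071,-0.002,-0.0025],"dr":[0,0,0],"claw":0.015},{"slide":[-0.0094,-0.0023,-0.0025],"dr":[0,0,0],"claw":0.015}]'; python3 -m pendant '[{"slide":[-0.0016,-0.0002,0],"claw":0.015,"dr":[0,0,0]},{"slide":[-0.0032,-0.0004,0],"claw":0.015,"dr":[0,0,0]},{"slide":[-0.0047,-0.0007,0],"dr":[0,0,0],"claw":0.015}]'; python3 -c "
from station import ctrl
o=ctrl.get_obs();print(o['position'],o['ft_force'],o['wrist_torque'])"
```

```text
t: 3.23
position: [0.5023, -0.0006, 0.2629]
orientation: [0.706, 0.708, 0.003, 0.003]
ft_force: [1.2, -2.0, 7.5]
gripper_width: 0.0211
grip_force: 38.4
t: 3.48
position: [0.4976, -0.0012, 0.2629]
orientation: [0.706, 0.709, 0.003, 0.003]
ft_force: [0.9, -0.9, 7.5]
gripper_width: 0.021
grip_force: 38.4
[ 0.49761381 -0.00120265  0.26287609] [ 0.87563819 -0.89161217  7.52129467] [-0.29660691 -0.17367228  0.08050412]
```

```bash
cat > /tmp/x 2>/dev/null; 
python3 -m pendant '[{"slide":[-0.0015,-0.0003,0.0005],"claw":0.015,"dr":[0,0,0]},{"slide":[-0.0031,-0.0007,0.001],"claw":0.015,"dr":[0,0,0]},{"slide":[-0.0046,-0.001,0.001],"dr":[0,0,0],"claw":0.015}]' | grep -E "pos|ft"
python3 -m pendant '[{"slide":[-0.0015,-0.0004,0],"claw":0.015,"dr":[0,0,0]},{"slide":[-0.0031,-0.0009,0],"claw":0.015,"dr":[0,0,0]},{"slide":[-0.0046,-0.0013,0],"dr":[0,0,0],"claw":0.015}]' | grep -E "pos|ft"
python3 -m pendant '[{"slide":[-0.0015,-0.0005,0],"claw":0.015,"dr":[0,0,0]},{"slide":[-0.003,-0.0011,0],"claw":0.015,"dr":[0,0,0]},{"slide":[-0.0045,-0.0016,0],"dr":[0,0,0],"claw":0.015}]' | grep -E "pos|ft"
python3 -m pendant '[{"slide":[-0.0014,-0.0006,0],"claw":0.015,"dr":[0,0,0]},{"slide":[-0.0029,-0.0013,0],"claw":0.015,"dr":[0,0,0]},{"slide":[-0.0043,-0.0019,0],"dr":[0,0,0],"claw":0.015}]' | grep -E "pos|ft"
python3 -m pendant '[{"slide":[-0.0014,-0.0007,0],"claw":0.015,"dr":[0,0,0]},{"slide":[-0.0028,-0.0015,0],"claw":0.015,"dr":[0,0,0]},{"slide":[-0.0042,-0.0022,0],"dr":[0,0,0],"claw":0.015}]' | grep -E "pos|ft"
```

```text
position: [0.4922, -0.0023, 0.2629]
ft_force: [1.7, -1.8, 9.2]
position: [0.4878, -0.0036, 0.2628]
ft_force: [1.2, -2.6, 8.2]
position: [0.4833, -0.0052, 0.2628]
ft_force: [1.9, -2.3, 8.3]
position: [0.4791, -0.007, 0.2628]
ft_force: [1.7, -1.6, 9.3]
position: [0.475, -0.0092, 0.2628]
ft_force: [2.0, -1.8, 8.4]
```

```bash
cd .;
python3 -m pendant '[{"slide":[-0.0013,-0.0008,0],"claw":0.015,"dr":[0,0,0]},{"slide":[-0.0027,-0.0017,0],"claw":0.015,"dr":[0,0,0]},{"slide":[-0.004,-0.0025,0],"dr":[0,0,0],"claw":0.015}]' | grep -E "pos|ft"
python3 -m pendant '[{"slide":[-0.0013,-0.0009,0],"claw":0.015,"dr":[0,0,0]},{"slide":[-0.0025,-0.0019,0],"claw":0.015,"dr":[0,0,0]},{"slide":[-0.0038,-0.0028,0],"dr":[0,0,0],"claw":0.015}]' | grep -E "pos|ft"
python3 -m pendant '[{"slide":[-0.0012,-0.001,0],"claw":0.015,"dr":[0,0,0]},{"slide":[-0.0024,-0.0021,0],"claw":0.015,"dr":[0,0,0]},{"slide":[-0.0036,-0.0031,0],"dr":[0,0,0],"claw":0.015}]' | grep -E "pos|ft"
python3 -m pendant '[{"slide":[-0.0011,-0.0011,0],"claw":0.015,"dr":[0,0,0]},{"slide":[-0.0023,-0.0022,0],"claw":0.015,"dr":[0,0,0]},{"slide":[-0.0034,-0.0033,0],"dr":[0,0,0],"claw":0.015}]' | grep -E "pos|ft"
python3 -m pendant '[{"slide":[-0.0011,-0.0012,0],"claw":0.015,"dr":[0,0,0]},{"slide":[-0.0021,-0.0023,0],"claw":0.015,"dr":[0,0,0]},{"slide":[-0.0032,-0.0035,0],"dr":[0,0,0],"claw":0.015}]' | grep -E "pos|ft"
```

```text
position: [0.471, -0.0117, 0.2628]
ft_force: [2.6, -0.9, 9.3]
position: [0.4672, -0.0144, 0.2628]
ft_force: [2.9, -0.4, 8.0]
position: [0.4635, -0.0175, 0.2628]
ft_force: [1.9, -0.6, 9.9]
position: [0.4601, -0.0207, 0.2628]
ft_force: [1.2, -0.9, 8.5]
position: [0.4571, -0.024, 0.2629]
ft_force: [3.2, 3.0, 7.9]
```

```bash
python3 -m pendant '[{"slide":[-0.0008,-0.0009,0],"claw":0.015,"dr":[0,0,0]},{"slide":[-0.0015,-0.0018,0],"dr":[0,0,0],"claw":0.015}]' | grep -E "pos|ft"
python3 -m pendant '[{"slide":[-0.0007,-0.0009,0],"claw":0.015,"dr":[0,0,0]},{"slide":[-0.0014,-0.0019,0],"dr":[0,0,0],"claw":0.015}]' | grep -E "pos|ft"
python3 -m pendant '[{"slide":[-0.0007,-0.001,0],"claw":0.015,"dr":[0,0,0]},{"slide":[-0.0014,-0.0019,0],"dr":[0,0,0],"claw":0.015}]' | grep -E "pos|ft"
python3 -m pendant '[{"slide":[-0.0006,-0.001,0],"claw":0.015,"dr":[0,0,0]},{"slide":[-0.0013,-0.002,0],"dr":[0,0,0],"claw":0.015}]' | grep -E "pos|ft"
python3 -m pendant '[{"slide":[-0.0006,-0.001,0],"claw":0.015,"dr":[0,0,0]},{"slide":[-0.0012,-0.002,0],"dr":[0,0,0],"claw":0.015}]' | grep -E "pos|ft"
python3 -m pendant '[{"slide":[-0.0006,-0.001,0],"claw":0.015,"dr":[0,0,0]},{"slide":[-0.0012,-0.0021,0],"dr":[0,0,0],"claw":0.015}]' | grep -E "pos|ft"
python3 -m pendant '[{"slide":[-0.0005,-0.0011,0],"claw":0.015,"dr":[0,0,0]},{"slide":[-0.0011,-0.0021,0],"dr":[0,0,0],"claw":0.015}]' | grep -E "pos|ft"
python3 -m pendant '[{"slide":[-0.0005,-0.0011,0],"claw":0.015,"dr":[0,0,0]},{"slide":[-0.001,-0.0022,0],"dr":[0,0,0],"claw":0.015}]' | grep -E "pos|ft"
```

```text
position: [0.456, -0.0255, 0.2628]
ft_force: [4.4, 3.4, 7.0]
position: [0.4549, -0.027, 0.2628]
ft_force: [5.6, 5.7, 6.6]
position: [0.4536, -0.0286, 0.2628]
ft_force: [5.1, 6.8, 6.3]
position: [0.4525, -0.0304, 0.2628]
ft_force: [4.5, 7.5, 5.7]
position: [0.4513, -0.0322, 0.2628]
ft_force: [5.4, 8.3, 5.9]
position: [0.4501, -0.0342, 0.2628]
ft_force: [4.6, 9.5, 6.3]
position: [0.4488, -0.0363, 0.2628]
ft_force: [4.5, 8.7, 7.2]
position: [0.4476, -0.0386, 0.2628]
ft_force: [3.9, 8.3, 7.3]
```

Past the maximum; continue over the falling side.

```bash
python3 -m pendant '[{"slide":[-0.0005,-0.0011,0],"claw":0.015,"dr":[0,0,0]},{"slide":[-0.0009,-0.0022,0],"dr":[0,0,0],"claw":0.015}]' | grep -E "pos|ft"
python3 -m pendant '[{"slide":[-0.0004,-0.0011,0],"claw":0.015,"dr":[0,0,0]},{"slide":[-0.0009,-0.0022,0],"dr":[0,0,0],"claw":0.015}]' | grep -E "pos|ft"
python3 -m pendant '[{"slide":[-0.0004,-0.0011,0],"claw":0.015,"dr":[0,0,0]},{"slide":[-0.0008,-0.0022,0],"dr":[0,0,0],"claw":0.015}]' | grep -E "pos|ft"
python3 -m pendant '[{"slide":[-0.0003,-0.0011,0],"claw":0.015,"dr":[0,0,0]},{"slide":[-0.0007,-0.0023,0],"dr":[0,0,0],"claw":0.015}]' | grep -E "pos|ft"
python3 -m pendant '[{"slide":[-0.0003,-0.0011,0],"claw":0.015,"dr":[0,0,0]},{"slide":[-0.0006,-0.0023,0],"dr":[0,0,0],"claw":0.015}]' | grep -E "pos|ft"
python3 -m pendant '[{"slide":[-0.0003,-0.0011,0],"claw":0.015,"dr":[0,0,0]},{"slide":[-0.0005,-0.0023,0],"dr":[0,0,0],"claw":0.015}]' | grep -E "pos|ft"
python3 -m pendant '[{"slide":[-0.0002,-0.0011,0],"claw":0.015,"dr":[0,0,0]},{"slide":[-0.0004,-0.0023,0],"dr":[0,0,0],"claw":0.015}]' | grep -E "pos|ft"
python3 -m pendant '[{"slide":[-0.0002,-0.0011,0],"claw":0.015,"dr":[0,0,0]},{"slide":[-0.0004,-0.0023,0],"dr":[0,0,0],"claw":0.015}]' | grep -E "pos|ft|t:"
```

```text
position: [0.4465, -0.0411, 0.2628]
ft_force: [3.9, 6.6, 9.1]
position: [0.4453, -0.0436, 0.2628]
ft_force: [2.1, 3.5, 10.4]
position: [0.4443, -0.0463, 0.2628]
ft_force: [1.8, 1.5, 10.6]
position: [0.4435, -0.0489, 0.2628]
ft_force: [1.0, 0.9, 10.3]
position: [0.4428, -0.0513, 0.2628]
ft_force: [1.5, 0.3, 11.0]
position: [0.4422, -0.0536, 0.2628]
ft_force: [-0.2, 0.9, 11.0]
position: [0.4418, -0.0559, 0.2628]
ft_force: [0.7, 1.3, 11.2]
t: 8.65
position: [0.4414, -0.0582, 0.2628]
ft_force: [1.5, 0.8, 12.0]
```

```bash
cat > d.txt <<'E'
.4922 -.0023 1.7 -1.8
.4878 -.0036 1.2 -2.6
.4833 -.0052 1.9 -2.3
.4791 -.007 1.7 -1.6
.475 -.0092 2 -1.8
.471 -.0117 2.6 -.9
.4672 -.0144 2.9 -.4
.4635 -.0175 1.9 -.6
.4601 -.0207 1.2 -.9
.4571 -.024 3.2 3
.456 -.0255 4.4 3.4
.4549 -.027 5.6 5.7
.4536 -.0286 5.1 6.8
.4525 -.0304 4.5 7.5
.4513 -.0322 5.4 8.3
.4501 -.0342 4.6 9.5
.4488 -.0363 4.5 8.7
.4476 -.0386 3.9 8.3
.4465 -.0411 3.9 6.6
.4453 -.0436 2.1 3.5
.4443 -.0463 1.8 1.5
.4435 -.0489 1 .9
.4428 -.0513 1.5 .3
.4422 -.0536 -.2 .9
.4418 -.0559 .7 1.3
.4414 -.0582 1.5 .8
E
python3 - <<'E'
import numpy as np
from scipy.optimize import least_squares
D=np.loadtxt("d.txt");w=D[:,:2]
q=np.linalg.lstsq(np.c_[2*w,np.ones(len(w))],(w**2).sum(1),rcond=None)[0];C=q[:2];print(C,np.sqrt(q[2]+C@C))
a=np.degrees(np.arctan2(w[:,1]-C[1],w[:,0]-C[0]));r=np.radians(a)
g=D[:,2]*np.sin(r)-D[:,3]*np.cos(r)
print(np.c_[a,g].round(1).tolist())
for h in(12,14):
  m=lambda p:p[1]+p[2]*np.where(abs(a-p[0])<h,.5+.5*np.cos(np.pi*(a-p[0])/h),0)-g
  s=min((least_squares(m,[x,1,7]) for x in(146,150,154)),key=lambda s:s.cost);print(h,s.x,s.cost)
x=np.radians(s.x[0]);print(C+.068*np.array([np.cos(x),np.sin(x)]))
E
```

```text
[ 0.50944953 -0.06893383] 0.0689002612878935
[[104.5, 1.2], [108.3, 0.3], [112.3, 0.9], [116.1, 0.8], [120.0, 0.8], [123.9, 1.7], [127.8, 2.0], [131.8, 1.0], [135.7, 0.2], [139.4, 4.4], [140.9, 5.4], [142.4, 7.9], [144.2, 8.5], [145.9, 8.7], [147.7, 9.9], [149.7, 10.5], [151.7, 9.8], [153.9, 9.2], [156.1, 7.6], [158.5, 4.0], [160.8, 2.0], [163.1, 1.2], [165.2, 0.7], [167.2, 0.8], [169.1, 1.4], [171.0, 1.0]]
12 [149.06635768   1.55874406   9.92913156] 16.114305192222858
14 [149.15139061   1.22427942   9.81644133] 6.3706134298738375
[ 0.45106982 -0.03406537]
```

```bash
python3 -m pendant '[{"slide":[0.0003,0.0018,-0.001],"dr":[0,0,0],"claw":0.015},{"slide":[0.0006,0.0036,-0.001],"dr":[0,0,0],"claw":0.015},{"slide":[0.001,0.0053,-0.001],"dr":[0,0,0],"claw":0.015},{"slide":[0.0015,0.007,-0.001],"dr":[0,0,0],"claw":0.015},{"slide":[0.002,0.0086,-0.001],"dr":[0,0,0],"claw":0.015},{"slide":[0.0026,0.0114,-0.001],"dr":[0,0,0],"claw":0.015}]' | grep -E "pos|ft"
python3 -m pendant '[{"slide":[0.0004,0.0011,0],"claw":0.015,"dr":[0,0,0]},{"slide":[0.0008,0.0022,0],"dr":[0,0,0],"claw":0.015}]' | grep -E "pos|ft"
python3 -m pendant '[{"slide":[0.0004,0.0011,0],"claw":0.015,"dr":[0,0,0]},{"slide":[0.0009,0.0022,0],"dr":[0,0,0],"claw":0.015}]' | grep -E "pos|ft"
python3 -m pendant '[{"slide":[0.0005,0.0011,0],"claw":0.015,"dr":[0,0,0]},{"slide":[0.0009,0.0022,0],"dr":[0,0,0],"claw":0.015}]' | grep -E "pos|ft"
python3 -m pendant '[{"slide":[0.0005,0.0011,0],"claw":0.015,"dr":[0,0,0]},{"slide":[0.001,0.0022,0],"dr":[0,0,0],"claw":0.015}]' | grep -E "pos|ft"
python3 -m pendant '[{"slide":[0.0005,0.0011,0],"claw":0.015,"dr":[0,0,0]},{"slide":[0.0011,0.0021,0],"dr":[0,0,0],"claw":0.015}]' | grep -E "pos|ft"
python3 -m pendant '[{"slide":[0.0006,0.001,0],"claw":0.015,"dr":[0,0,0]},{"slide":[0.0012,0.0021,0],"dr":[0,0,0],"claw":0.015}]' | grep -E "pos|ft"
python3 -m pendant '[{"slide":[0.0006,0.001,0],"claw":0.015,"dr":[0,0,0]},{"slide":[0.0012,0.002,0],"dr":[0,0,0],"claw":0.015}]' | grep -E "pos|ft"
python3 -m pendant '[{"slide":[0.0006,0.001,0],"claw":0.015,"dr":[0,0,0]},{"slide":[0.0013,0.002,0],"dr":[0,0,0],"claw":0.015}]' | grep -E "pos|ft"
python3 -m pendant '[{"slide":[0.0007,0.001,0],"claw":0.015,"dr":[0,0,0]},{"slide":[0.0014,0.0019,0],"dr":[0,0,0],"claw":0.015}]' | grep -E "pos|ft"
python3 -m pendant '[{"slide":[0.0007,0.001,0],"claw":0.015,"dr":[0,0,0]},{"slide":[0.0014,0.0019,0],"dr":[0,0,0],"claw":0.015}]' | grep -E "pos|ft"
python3 -m pendant '[{"slide":[0.0007,0.0009,0],"claw":0.015,"dr":[0,0,0]},{"slide":[0.0015,0.0018,0],"dr":[0,0,0],"claw":0.015}]' | grep -E "pos|ft"
python3 -m pendant '[{"slide":[0.0008,0.0009,0],"claw":0.015,"dr":[0,0,0]},{"slide":[0.0016,0.0018,0],"dr":[0,0,0],"claw":0.015}]' | grep -E "pos|ft"
python3 -m pendant '[{"slide":[0.0008,0.0009,0],"claw":0.015,"dr":[0,0,0]},{"slide":[0.0016,0.0017,0],"dr":[0,0,0],"claw":0.015}]' | grep -E "pos|ft|t:"
```

```text
position: [0.4439, -0.0472, 0.2627]
ft_force: [-0.8, -2.6, 19.4]
position: [0.4446, -0.0452, 0.2627]
ft_force: [-3.0, -3.2, 21.0]
position: [0.4452, -0.0434, 0.2627]
ft_force: [-4.0, -5.5, 20.5]
position: [0.446, -0.0415, 0.2627]
ft_force: [-4.2, -6.7, 21.9]
position: [0.4468, -0.0396, 0.2627]
ft_force: [-4.3, -8.3, 22.2]
position: [0.4478, -0.0376, 0.2627]
ft_force: [-5.7, -8.8, 23.4]
position: [0.4488, -0.0356, 0.2627]
ft_force: [-5.4, -8.9, 22.1]
position: [0.4499, -0.0336, 0.2627]
ft_force: [-4.8, -8.4, 22.4]
position: [0.4512, -0.0315, 0.2627]
ft_force: [-5.3, -8.4, 22.3]
position: [0.4527, -0.0294, 0.2627]
ft_force: [-5.0, -6.6, 22.2]
position: [0.4543, -0.0272, 0.2627]
ft_force: [-3.2, -5.3, 21.0]
position: [0.4561, -0.025, 0.2627]
ft_force: [-3.2, -2.3, 20.7]
position: [0.4581, -0.0228, 0.2627]
ft_force: [-1.4, -1.0, 18.2]
t: 11.32
position: [0.4599, -0.0209, 0.2627]
ft_force: [-1.0, -0.6, 17.8]
```

```bash
cat > e.txt <<'E'
.4439 -.0472 -.8 -2.6
.4446 -.0452 -3 -3.2
.4452 -.0434 -4 -5.5
.446 -.0415 -4.2 -6.7
.4468 -.0396 -4.3 -8.3
.4478 -.0376 -5.7 -8.8
.4488 -.0356 -5.4 -8.9
.4499 -.0336 -4.8 -8.4
.4512 -.0315 -5.3 -8.4
.4527 -.0294 -5 -6.6
.4543 -.0272 -3.2 -5.3
.4561 -.025 -3.2 -2.3
.4581 -.0228 -1.4 -1
.4599 -.0209 -1 -.6
E
python3 - <<'E'
import numpy as np
from scipy.optimize import least_squares
A=np.loadtxt("d.txt");B=np.loadtxt("e.txt");C=np.array([.5094,-.0682])
w=np.r_[A,B][:,:2];q=np.linalg.lstsq(np.c_[2*w,np.ones(len(w))],(w**2).sum(1),rcond=None)[0];print(q[:2],np.sqrt(q[2]+q[:2]@q[:2]));C=q[:2]
for D,sg in((A,1),(B,-1)):
  a=np.degrees(np.arctan2(D[:,1]-C[1],D[:,0]-C[0]));r=np.radians(a);g=sg*(D[:,2]*np.sin(r)-D[:,3]*np.cos(r))
  print(np.c_[a,g].round(1).tolist())
  m=lambda p:p[1]+p[2]*np.where(abs(a-p[0])<p[3],.5+.5*np.cos(np.pi*(a-p[0])/p[3]),0)-g
  s=min((least_squares(m,[x,1,7,13]) for x in(146,150,154)),key=lambda s:s.cost);print(s.x,s.cost)
  x=np.radians(s.x[0]);print(C+.0685*np.array([np.cos(x),np.sin(x)]))
E
```

```text
[ 0.50876229 -0.06845631] 0.06817990867225374
[[104.1, 1.2], [107.9, 0.3], [111.9, 0.9], [115.8, 0.8], [119.7, 0.8], [123.6, 1.7], [127.6, 2.1], [131.6, 1.0], [135.5, 0.2], [139.3, 4.4], [140.8, 5.4], [142.4, 7.9], [144.2, 8.5], [145.9, 8.7], [147.7, 9.9], [149.7, 10.5], [151.8, 9.8], [154.0, 9.2], [156.3, 7.6], [158.6, 4.0], [161.0, 2.0], [163.3, 1.1], [165.4, 0.7], [167.4, 0.8], [169.4, 1.4], [171.3, 1.0]]
[149.24878269   0.98116296   9.60935333  15.99028351] 3.992480141432085
[ 0.44989369 -0.03343148]
[[161.9, 2.7], [160.1, 4.0], [158.5, 6.6], [156.8, 7.8], [155.0, 9.3], [153.2, 10.4], [151.3, 10.4], [149.4, 9.7], [147.3, 9.9], [145.1, 8.3], [142.9, 6.2], [140.5, 3.8], [138.0, 1.7], [135.8, 1.1]]
[150.69407092   0.64179673  10.02291832  16.4777078 ] 0.8980918716566345
[ 0.44902901 -0.03492743]
```

```bash
python3 -m pendant '[{"slide":[-0.0013,-0.0014,0.001],"dr":[0,0,0],"claw":0.015},{"slide":[-0.0026,-0.0029,0.002],"dr":[0,0,0],"claw":0.015},{"slide":[-0.0038,-0.0043,0.002],"dr":[0,0,0],"claw":0.015},{"slide":[-0.005,-0.0058,0.002],"dr":[0,0,0],"claw":0.015},{"slide":[-0.0061,-0.0074,0.002],"dr":[0,0,0],"claw":0.015},{"slide":[-0.0073,-0.009,0.002],"dr":[0,0,0],"claw":0.015},{"slide":[-0.0084,-0.0107,0.002],"dr":[0,0,0],"claw":0.015},{"slide":[-0.0094,-0.0124,0.002],"dr":[0,0,0],"claw":0.015},{"slide":[-0.0094,-0.0124,0.002],"dr":[0,0,0],"claw":0.015}]'; python3 -c "
from station import ctrl
import numpy as np
o=ctrl.get_obs();p=o['position'];print(np.degrees(np.arctan2(p[1]+.06846,p[0]-.50876)))"
```

```text
t: 12.07
position: [0.4511, -0.0325, 0.2629]
orientation: [0.705, 0.709, 0.004, 0.001]
ft_force: [6.3, 4.7, 4.1]
gripper_width: 0.0206
grip_force: 37.9
148.0234798438292
```

```bash
python3 -m pendant '[{"slide":[-0.0004,-0.0007,0],"dr":[0,0,0],"claw":0.015},{"slide":[-0.0008,-0.0013,0],"dr":[0,0,0],"claw":0.015},{"slide":[-0.0008,-0.0013,0],"dr":[0,0,0],"claw":0.015},{"slide":[-0.0008,-0.0013,0],"dr":[0,0,0],"claw":0.015}]'; python3 -c "
from station import ctrl
import numpy as np
o=ctrl.get_obs();p=o['position'];print(np.degrees(np.arctan2(p[1]+.06846,p[0]-.50876)))"
```

```text
t: 12.4
position: [0.4505, -0.0335, 0.2629]
orientation: [0.705, 0.709, 0.005, 0.0]
ft_force: [6.7, 6.6, 2.2]
gripper_width: 0.0208
grip_force: 37.8
148.99633738416932
```

```bash
python3 -m pendant '[{"slide":[-0.0002,-0.0004,0],"dr":[0,0,0],"claw":0.015},{"slide":[-0.0002,-0.0004,0],"dr":[0,0,0],"claw":0.015}]'|grep -E "pos|ft"; python3 -m pendant '[{"slide":[0.0005,0.0008,0],"dr":[0,0,0],"claw":0.015},{"slide":[0.001,0.0015,0],"dr":[0,0,0],"claw":0.015},{"slide":[0.001,0.0015,0],"dr":[0,0,0],"claw":0.015}]'; python3 -c "
from station import ctrl
import numpy as np
o=ctrl.get_obs();p=o['position'];print(np.degrees(np.arctan2(p[1]+.06846,p[0]-.50876)))"
```

```text
position: [0.4504, -0.0337, 0.2629]
ft_force: [6.7, 6.7, 2.6]
t: 12.82
position: [0.4508, -0.033, 0.2629]
orientation: [0.705, 0.709, 0.003, 0.001]
ft_force: [5.0, 3.5, 4.8]
gripper_width: 0.0208
grip_force: 38.1
148.51814278636846
```

```bash
python3 -m pendant '[{"slide":[-0.0009,-0.0014,0],"dr":[0,0,0],"claw":0.015},{"slide":[-0.0017,-0.0027,0],"dr":[0,0,0],"claw":0.015},{"slide":[-0.0017,-0.0027,0],"dr":[0,0,0],"claw":0.015},{"slide":[-0.0017,-0.0027,0],"dr":[0,0,0],"claw":0.015}]'|grep -E "pos|ft"; python3 -c "
from station import ctrl
import numpy as np
o=ctrl.get_obs();p=o['position'];print(np.degrees(np.arctan2(p[1]+.06846,p[0]-.50876)))"
```

```text
position: [0.4494, -0.0353, 0.2629]
ft_force: [6.0, 6.0, 2.3]
150.82267236202597
```

```bash
python3 -m pendant '[{"slide":[0.0008,0.0013,0],"dr":[0,0,0],"claw":0.015},{"slide":[0.0016,0.0026,0],"dr":[0,0,0],"claw":0.015},{"slide":[0.0016,0.0026,0],"dr":[0,0,0],"claw":0.015}]'|grep -E "pos|ft"; python3 -c "
from station import ctrl
import numpy as np
o=ctrl.get_obs();p=o['position'];print(np.degrees(np.arctan2(p[1]+.06846,p[0]-.50876)))"
```

```text
position: [0.45, -0.034, 0.2629]
ft_force: [2.6, -1.6, 7.7]
149.6106253996764
```

```bash
python3 -m pendant '[{"slide":[0,0,0],"dr":[0,0,0],"claw":0.045},{"slide":[0,0,0],"dr":[0,0,0],"claw":0.045},{"slide":[0,0,0],"dr":[0,0,0],"claw":0.045},{"slide":[0,0,0],"dr":[0,0,0],"claw":0.045},{"slide":[0,0,0.02],"dr":[0,0,0],"claw":0.045},{"slide":[0,0,0.06],"dr":[0,0,0],"claw":0.045},{"slide":[0,0,0.08],"dr":[0,0,0],"claw":0.045},{"slide":[0,0,0.08],"dr":[0,0,0],"claw":0.045},{"slide":[0,0,0.08],"dr":[0,0,0],"claw":0.045}]'
python3 - <<'E'
from station import ctrl
import cv2,numpy as np
from h import *
c=ctrl.calibration("wrist");o=ctrl.get_obs();p,d=ctrl.snapshot("wrist");print(o["position"],o["ft_force"],o["qpos"])
K,V=c["intrinsics"],c["view"];cv2.imwrite("pics/w2.png",p[:,:,::-1]);np.savez("w2.npz",p=p,d=d,K=K,V=V)
X=cloud(p,d,K,V);hsv=cv2.cvtColor(p,cv2.COLOR_RGB2HSV).astype(int);v=hsv[...,2]
c,s,l=big((X[...,2]>.122)&(X[...,2]<.14),(295,195,350,260));k=ray(K,V,*c,.130);print("knob",c,s,k,np.median(X[l],0))
E
```

```text
t: 14.15
position: [0.4491, -0.0338, 0.3425]
orientation: [0.706, 0.708, 0.001, 0.001]
ft_force: [-0.5, -0.5, -0.3]
gripper_width: 0.0452
grip_force: 0.0
[ 0.44911165 -0.03382032  0.34248816] [-0.52337635 -0.48010271 -0.27396221] [-7.52427165e-02  1.71196480e-01 -4.25568193e-01  9.71960749e-01
  2.44062963e-04  1.49164432e+00]
knob [323.15517241 221.31357759] [306 204  35  35 928] [ 0.45085731 -0.0293423   0.13      ] [ 0.45078236 -0.02963174  0.12930266]
```

View pics/w2.png

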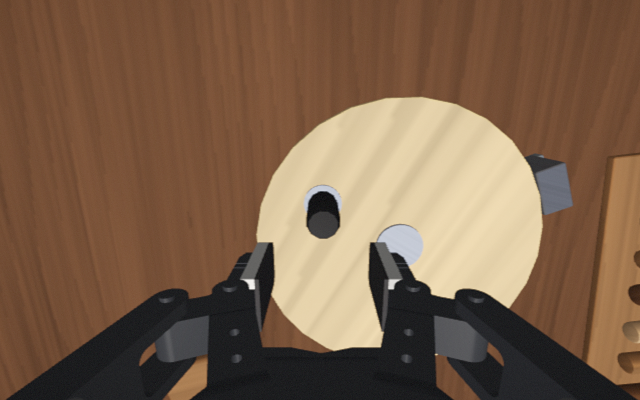

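Run:
```python
from h import *
for f,box in(("w1",(150,140,450,250)),("w2",(250,90,550,240))):
    t=np.load(f+".npz");p,d,K,V=[t[k] for k in("p","d","K","V")];X=cloud(p,d,K,V);hsv=cv2.cvtColor(p,cv2.COLOR_RGB2HSV).astype(int);v=hsv[...,2]
    m=((hsv[...,0]<30)&(v>190)&(abs(X[...,2]-.082)<.008))
    c,s,l=big(m,box);cn=max(cv2.findContours(l.astype(np.uint8),0,1)[0],key=cv2.contourArea)[:,0]
    w=np.array([ray(K,V,*q,.082)[:2] for q in cn.astype(float) if q[1]<box[3]-8]);r=np.hypot(*(w-[.5095,-.0655]).T);w=w[r>.102]
    q=np.linalg.lstsq(np.c_[2*w,np.ones(len(w))],(w**2).sum(1),rcond=None)[0];C=q[:2];print("rim",C,np.sqrt(q[2]+C@C))
    kb=(295,195,350,260);c,s,l=big((X[...,2]>.122)&(X[...,2]<.14),kb);k=ray(K,V,*c,.129)[:2];print(k,np.hypot(*(k-C)),np.degrees(np.arctan2(*(k-C)[::-1])))
    r=np.hypot(X[...,0]-C[0],X[...,1]-C[1])
    c,s,l=big((r>.112)&(r<.14)&(abs(X[...,2]-.08)<.005),(400,130,600,265));q=ray(K,V,*c,.08)[:2];print("shoe",q,np.hypot(*(q-C)),np.degrees(np.arctan2(*(q-C)[::-1])))
```

```text
rim [ 0.50970608 -0.06500632] 0.1080133709649364
[0.53104412 0.00092364] 0.0692969883015667 72.06597220505041
shoe [ 0.62279475 -0.01972525] 0.12181717484386395 21.821326673592125
rim [ 0.50927325 -0.06549156] 0.1082821854617294
[ 0.4508674  -0.02969928] 0.06850058582466481 148.4991875189091
shoe [ 0.62183568 -0.02000592] 0.12140528915517369 22.00326927022628
```

```bash
python3 -m pendant '[{"slide":[0.0115,0.355,0],"dr":[0,0,0],"claw":0.06},{"slide":[0.0115,0.355,0],"dr":[0,0,0],"claw":0.06},{"slide":[0.0115,0.355,0],"dr":[0,0,0],"claw":0.06},{"slide":[0.0115,0.355,0],"dr":[0,0,0],"claw":0.06},{"slide":[0.0115,0.355,0],"dr":[0,0,0],"claw":0.06},{"slide":[0.0115,0.355,0],"dr":[0,0,0],"claw":0.06},{"slide":[0.0115,0.355,0],"dr":[0,0,0],"claw":0.06},{"slide":[0.0115,0.355,-0.03],"dr":[0,0,0],"claw":0.06},{"slide":[0.0115,0.355,-0.07],"dr":[0,0,0],"claw":0.06},{"slide":[0.0115,0.355,-0.07],"dr":[0,0,0],"claw":0.06},{"slide":[0.0115,0.355,-0.07],"dr":[0,0,0],"claw":0.06},{"slide":[0.0115,0.355,-0.07],"dr":[0,0,0],"claw":0.06}]'
python3 - <<'E'
from station import ctrl
import cv2,numpy as np
from h import *
c=ctrl.calibration("wrist");o=ctrl.get_obs();p,d=ctrl.snapshot("wrist");print(o["position"],o["qpos"])
K,V=c["intrinsics"],c["view"];cv2.imwrite("pics/w3.png",p[:,:,::-1]);np.savez("w3.npz",p=p,d=d,K=K,V=V)
X=cloud(p,d,K,V)
c,s,l=big((abs(X[...,2]-.042)<.005),(270,180,370,330));print("weight",c,s,ray(K,V,*c,.042),np.median(X[l],0))
E
```

```text
t: 15.2
position: [0.459, 0.3206, 0.2692]
orientation: [0.705, 0.709, -0.003, -0.0]
ft_force: [0.0, 0.1, 0.8]
gripper_width: 0.0598
grip_force: 0.0
[0.45899039 0.32060818 0.26922503] [ 6.09797072e-01  4.11205188e-01 -2.85111295e-01  8.80871024e-01
 -2.80168726e-04  2.17568707e+00]
weight [328.42424242 213.57713499] [314 198  30  31 726] [0.46258812 0.3242117  0.042     ] [0.46241139 0.32401939 0.04154785]
```

View pics/w3.png

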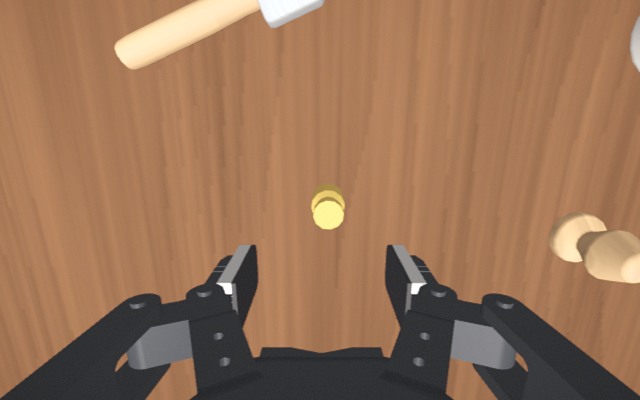

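```bash
python3 -m pendant '[{"slide":[0.0025,0.003,-0.03],"dr":[0,0,0],"claw":0.06},{"slide":[0.0025,0.003,-0.06],"dr":[0,0,0],"claw":0.06},{"slide":[0.0025,0.003,-0.08],"dr":[0,0,0],"claw":0.05},{"slide":[0.0025,0.003,-0.09],"dr":[0,0,0],"claw":0.04},{"slide":[0.0025,0.003,-0.09],"dr":[0,0,0],"claw":0.04},{"slide":[0.0025,0.003,-0.09],"dr":[0,0,0],"claw":0.03}]'; python3 -m pendant '[{"slide":[0,0,0],"dr":[0,0,0],"claw":0.015},{"slide":[0,0,0],"dr":[0,0,0],"claw":0.015},{"slide":[0,0,0],"dr":[0,0,0],"claw":0.015},{"slide":[0,0,0],"dr":[0,0,0],"claw":0.015},{"slide":[0,0,0],"dr":[0,0,0],"claw":0.015}]' 25
```

```text
t: 15.75
position: [0.4634, 0.3237, 0.1828]
orientation: [0.706, 0.708, 0.0, 0.0]
ft_force: [0.2, -0.1, 0.3]
gripper_width: 0.0307
grip_force: 0.0
t: 16.17
position: [0.4637, 0.3246, 0.1835]
orientation: [0.706, 0.708, 0.002, 0.001]
ft_force: [-0.1, -1.1, 6.4]
gripper_width: 0.0226
grip_force: 25.2
```

```bash
python3 -m pendant '[{"slide":[0,0,0.01],"dr":[0,0,0],"claw":0.015},{"slide":[0,0,0.04],"dr":[0,0,0],"claw":0.015},{"slide":[0,0,0.08],"dr":[0,0,0],"claw":0.015},{"slide":[0.013,-0.036,0.12],"dr":[0,0,0],"claw":0.015},{"slide":[0.026,-0.071,0.12],"dr":[0,0,0],"claw":0.015},{"slide":[0.039,-0.106,0.12],"dr":[0,0,0],"claw":0.015},{"slide":[0.052,-0.141,0.12],"dr":[0,0,0],"claw":0.015},{"slide":[0.065,-0.177,0.12],"dr":[0,0,0],"claw":0.015},{"slide":[0.078,-0.212,0.12],"dr":[0,0,0],"claw":0.015},{"slide":[0.091,-0.247,0.12],"dr":[0,0,0],"claw":0.015},{"slide":[0.104,-0.282,0.12],"dr":[0,0,0],"claw":0.015},{"slide":[0.117,-0.317,0.12],"dr":[0,0,0],"claw":0.015}]'; python3 -m pendant '[{"slide":[0.008,-0.022,0],"dr":[0,0,0],"claw":0.015},{"slide":[0.0135,-0.0385,0],"dr":[0,0,0],"claw":0.015},{"slide":[0.0135,-0.0385,0],"dr":[0,0,0],"claw":0.015},{"slide":[0.0135,-0.0385,0],"dr":[0,0,0],"claw":0.015},{"slide":[0.0135,-0.0385,0],"dr":[0,0,0],"claw":0.015}]'
python3 - <<'E'
from station import ctrl
import cv2,numpy as np
c=ctrl.calibration("wrist");o=ctrl.get_obs();p,d=ctrl.snapshot("wrist");print(o["position"],o["qpos"])
cv2.imwrite("pics/w4.png",p[:,:,::-1]);np.savez("w4.npz",p=p,d=d,K=c["intrinsics"],V=c["view"])
E
```

```text
t: 17.17
position: [0.58, 0.0054, 0.3025]
orientation: [0.706, 0.709, 0.0, 0.0]
ft_force: [0.6, 0.4, -1.3]
gripper_width: 0.0225
grip_force: 24.8
t: 17.58
position: [0.5929, -0.0308, 0.3019]
orientation: [0.706, 0.709, 0.0, -0.0]
ft_force: [-0.3, -0.2, -1.0]
gripper_width: 0.0226
grip_force: 24.8
[ 0.5929158  -0.03079206  0.30187711] [-5.20657442e-02  4.34756529e-01 -1.51098798e-01  9.85621192e-01
  7.23265194e-04  1.51450577e+00]
```

View pics/w4.png

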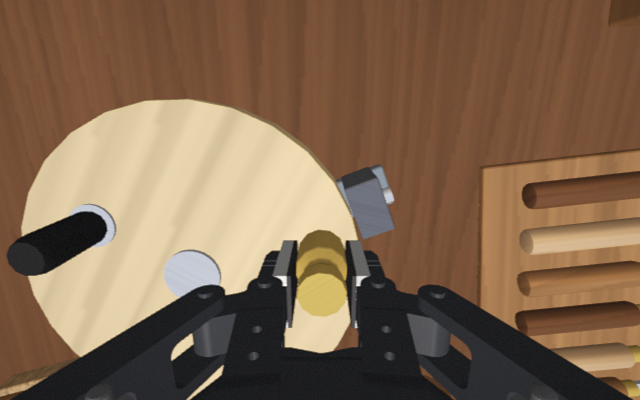

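Run:
```python
from h import *
t=np.load("w4.npz");p,d,K,V=[t[k] for k in("p","d","K","V")];X=cloud(p,d,K,V);hsv=cv2.cvtColor(p,cv2.COLOR_RGB2HSV).astype(int);v=hsv[...,2]
c,s,l=big((hsv[...,1]<50)&(v>120),(155,240,230,300));H=ray(K,V,*c,.085)[:2];print("hub",c,s,H)
c,s,l=big(abs(X[...,2]-.1605)<.004,(295,260,350,325));print("w",c,s,ray(K,V,*c,.1605),np.median(X[l],0))
r=np.hypot(X[...,0]-H[0],X[...,1]-H[1])
c,s,l=big((r>.112)&(r<.14)&(abs(X[...,2]-.08)<.005),(330,150,410,250));S=ray(K,V,*c,.08)[:2];print("shoe",S,np.hypot(*(S-H)),np.degrees(np.arctan2(*(S-H)[::-1])))
C=np.array([.5093,-.0655]);kb=(0,200,60,290);c,s,l=big((X[...,2]>.122)&(X[...,2]<.14),kb);k=ray(K,V,*c,.130)[:2];print("knob",k,np.hypot(*(k-H)),np.degrees(np.arctan2(*(k-H)[::-1])))
u=(S-C)/np.hypot(*(S-C));print("mark",C+.092*u, S-.030*u)
```

```text
hub [189.48527865 272.09305994] [ 163  250   58   48 1902] [ 0.50877527 -0.06256794]
w [321.79733333 292.344     ] [ 297  268   51   49 1875] [ 0.59319631 -0.0299474   0.1605    ] [ 0.59325225 -0.03036451  0.15984878]
shoe [ 0.62320702 -0.01997289] 0.1221022643719835 20.416831868960415
knob [ 0.45563338 -0.02921566] 0.06274101682409637 147.8872800177986
mark [ 0.59472908 -0.03135514] [ 0.59534971 -0.03110708]
```

```bash
python3 -m pendant '[{"slide":[0.0015,-0.001,-0.01],"dr":[0,0,0],"claw":0.015},{"slide":[0.0015,-0.001,-0.02],"dr":[0,0,0],"claw":0.015},{"slide":[0.0015,-0.001,-0.028],"dr":[0,0,0],"claw":0.015},{"slide":[0.0015,-0.001,-0.033],"dr":[0,0,0],"claw":0.015},{"slide":[0.0015,-0.001,-0.033],"dr":[0,0,0],"claw":0.015},{"slide":[0.0015,-0.001,-0.033],"dr":[0,0,0],"claw":0.015}]'|grep -E "pos|ft"; python3 -m pendant '[{"slide":[0,0,-0.0005],"dr":[0,0,0],"claw":0.015},{"slide":[0,0,-0.001],"dr":[0,0,0],"claw":0.015},{"slide":[0,0,-0.001],"dr":[0,0,0],"claw":0.015}]'|grep -E "pos|ft"
```

```text
position: [0.5945, -0.0321, 0.2679]
ft_force: [0.5, 0.0, -0.4]
position: [0.5951, -0.0324, 0.2681]
ft_force: [0.2, 0.2, -1.8]
```

```bash
python3 -m pendant '[{"slide":[0,0,-0.0005],"dr":[0,0,0],"claw":0.015},{"slide":[0,0,-0.001],"dr":[0,0,0],"claw":0.015},{"slide":[0,0,-0.001],"dr":[0,0,0],"claw":0.015}]'|grep -E "pos|ft"; python3 -m pendant '[{"slide":[0,0,-0.0005],"dr":[0,0,0],"claw":0.015},{"slide":[0,0,-0.001],"dr":[0,0,0],"claw":0.015},{"slide":[0,0,-0.001],"dr":[0,0,0],"claw":0.015}]'|grep -E "pos|ft"
```

```text
position: [0.5949, -0.0324, 0.2668]
ft_force: [-0.7, -0.2, -0.9]
position: [0.5948, -0.0323, 0.2656]
ft_force: [-0.0, 0.2, -1.2]
```

```bash
python3 -m pendant '[{"slide":[0,0,-0.0005],"dr":[0,0,0],"claw":0.015},{"slide":[0,0,-0.0005],"dr":[0,0,0],"claw":0.015}]'|grep -E "pos|ft"; python3 -m pendant '[{"slide":[0,0,-0.0005],"dr":[0,0,0],"claw":0.015},{"slide":[0,0,-0.0005],"dr":[0,0,0],"claw":0.015}]'|grep -E "pos|ft"; python3 -m pendant '[{"slide":[0,0,-0.0005],"dr":[0,0,0],"claw":0.015},{"slide":[0,0,-0.0005],"dr":[0,0,0],"claw":0.015}]'|grep -E "pos|ft"
```

```text
position: [0.5948, -0.0324, 0.2655]
ft_force: [-1.3, 0.2, 1.3]
position: [0.5948, -0.0324, 0.2655]
ft_force: [-2.5, -0.5, 4.7]
position: [0.5947, -0.0324, 0.2654]
ft_force: [-2.5, -0.1, 7.8]
```

```bash
python3 -m pendant '[{"slide":[0,0,0.0008],"dr":[0,0,0],"claw":0.015},{"slide":[0,0,0.0008],"dr":[0,0,0],"claw":0.02},{"slide":[0,0,0.0008],"dr":[0,0,0],"claw":0.024},{"slide":[0,0,0.0008],"dr":[0,0,0],"claw":0.027},{"slide":[0,0,0.0008],"dr":[0,0,0],"claw":0.03},{"slide":[0,0,0.0008],"dr":[0,0,0],"claw":0.045},{"slide":[0,0,0.0008],"dr":[0,0,0],"claw":0.045},{"slide":[0,0,0.0008],"dr":[0,0,0],"claw":0.045},{"slide":[0,0,0.01],"dr":[0,0,0],"claw":0.045},{"slide":[0,0,0.04],"dr":[0,0,0],"claw":0.045},{"slide":[0,0,0.08],"dr":[0,0,0],"claw":0.045},{"slide":[0,0,0.1],"dr":[0,0,0],"claw":0.045}]'; python3 -m pendant '[{"slide":[-0.04,0,0.02],"dr":[0,0,0],"claw":0.045},{"slide":[-0.08,0,0.04],"dr":[0,0,0],"claw":0.045},{"slide":[-0.12,-0.02,0.05],"dr":[0,0,0],"claw":0.045},{"slide":[-0.14,-0.04,0.05],"dr":[0,0,0],"claw":0.045},{"slide":[-0.14,-0.06,0.05],"dr":[0,0,0],"claw":0.045},{"slide":[-0.14,-0.06,0.05],"dr":[0,0,0],"claw":0.045},{"slide":[-0.14,-0.06,0.05],"dr":[0,0,0],"claw":0.045}]'
python3 - <<'E'
from station import ctrl
import cv2,numpy as np
from h import *
ims=[]
for n in("wrist","scene"):
    c=ctrl.calibration(n);p,d=ctrl.snapshot(n);K,V=c["intrinsics"],c["view"];X=cloud(p,d,K,V);np.savez(n+"5.npz",p=p,d=d,K=K,V=V)
    ims.append(p if n=="wrist" else cv2.resize(p[150:250,240:400],(640,400)))
    if n=="wrist":
        C=np.array([.5093,-.0655]);r=np.hypot(X[...,0]-.594,X[...,1]+.031)
        for nm,m,z in(("w",(r<.025)&(abs(X[...,2]-.124)<.005),.124),("knob",(np.hypot(X[...,0]-.4505,X[...,1]+.03)<.02)&(abs(X[...,2]-.130)<.006),.13)):
            try:
                c,s,l=big(m,(0,0,640,400));k=ray(K,V,*c,z)[:2];print(nm,c,s,k,np.hypot(*(k-C)),np.degrees(np.arctan2(*(k-C)[::-1])))
            except ValueError: print(nm,"not seen")
cv2.imwrite("pics/e.png",cv2.resize(np.vstack(ims),(480,600))[:,:,::-1])
E
```

```text
t: 20.38
position: [0.5955, -0.0324, 0.3687]
orientation: [0.706, 0.708, 0.002, 0.002]
ft_force: [1.0, -0.1, -0.0]
gripper_width: 0.045
grip_force: 0.0
t: 20.97
position: [0.4546, -0.0929, 0.4152]
orientation: [0.706, 0.708, 0.001, 0.001]
ft_force: [0.1, -0.0, 0.7]
gripper_width: 0.0451
grip_force: 0.0
w [497.75680581 121.45735027] [484 109  28  26 551] [ 0.59380126 -0.03332172] 0.09042070401570608 20.846951299418215
knob [315.81067126 119.09638554] [303 106  27  28 581] [ 0.4510876  -0.03163943] 0.06734405534764595 149.8146007394135
```

View pics/e.png

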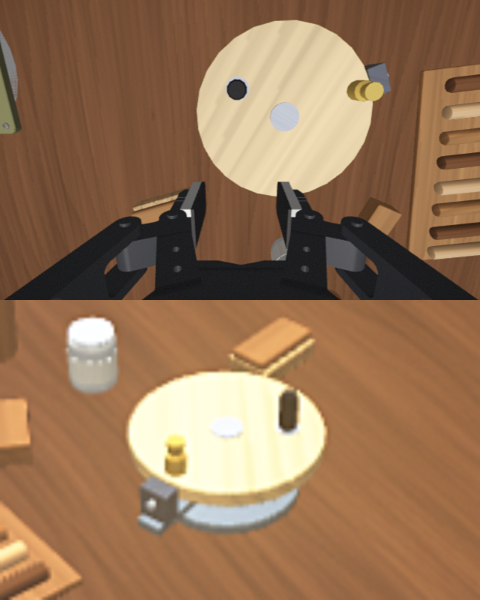

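The weight stands upright at about (370,90), in front of the shoe at (378,77), and the knob is at (237,90). I'll check both against the platter centre and shoe within this one image.

Run:
```python
from h import *
t=np.load("wrist5.npz");p,d,K,V=[t[k] for k in("p","d","K","V")];X=cloud(p,d,K,V);hsv=cv2.cvtColor(p,cv2.COLOR_RGB2HSV).astype(int);v=hsv[...,2]
c,s,l=big((hsv[...,1]<50)&(v>120),(355,130,405,180));H=ray(K,V,*c,.085)[:2];print("hub",c,s,H)
m=(abs(X[...,2]-.082)<.01)&(hsv[...,0]<30)&(v>190)
c,s,l=big(m,(250,15,505,265));cn=max(cv2.findContours(l.astype(np.uint8),0,1)[0],key=cv2.contourArea)[:,0]
w=np.array([ray(K,V,*q,.082)[:2] for q in cn.astype(float)]);r=np.hypot(*(w-H).T);w=w[(r>.104)&(r<.114)]
q=np.linalg.lstsq(np.c_[2*w,np.ones(len(w))],(w**2).sum(1),rcond=None)[0];C=q[:2];print("rim",C,np.sqrt(q[2]+C@C))
r=np.hypot(X[...,0]-C[0],X[...,1]-C[1])
c,s,l=big((r>.111)&(r<.14)&(abs(X[...,2]-.08)<.005),(460,60,540,140));S=ray(K,V,*c,.08)[:2];print("shoe",S,s,np.hypot(*(S-C)),np.degrees(np.arctan2(*(S-C)[::-1])))
for nm,k in(("w",np.array([.5938,-.0333])),("knob",np.array([.4511,-.0316]))):print(nm,np.hypot(*(k-C)),np.degrees(np.arctan2(*(k-C)[::-1])))
```

```text
hub [379.35489086 155.43977365] [ 360  136   40   40 1237] [ 0.50936312 -0.06563334]
rim [ 0.50934092 -0.06582468] 0.10816779362171326
shoe [ 0.62227801 -0.01708877] [488  83  34  42 750] 0.12300396596312521 23.34171738242779
w 0.09050520227265108 21.06139016634511
knob 0.06755244410604956 149.55981192382652
```

```bash
python3 -c "
from station import ctrl
print(ctrl.close_job())"
```

```text
the job is handed in; nothing more can be done
None
```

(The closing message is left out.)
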